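Take a dry-stacked post cap apart onto its paint rests

ROBOT

A 6-joint arm with a two-finger parallel gripper is mounted at the origin on the work surface. World frame = base frame: x ahead of the robot, y to its left, z up, the work surface at z = 0. Lengths are in m, angles in rad, forces in N, time in s.
With the tool pointing down it reaches from about 0.325 to 0.9 m from the base axis. Payload 3.5 kg.
Tool frame: the origin (TCP) lies midway between the tips of the shut fingers; the grasp point (between the pads) lies 19 mm behind it; z points along the fingers, y is the line along which they close (so a half turn about z gives the same grasp; the last joint's range is limited). The gripper opens to 85 mm and grips with 20 to 120 N. Pads are 22 mm wide; open, the fingers measure 114 mm over their backs; the gripper's body (76 mm by 85 mm) begins 54 mm behind the grasp point. The pads swing forward as they close: fully open they stand 13 mm farther back than shut.
Start: joints at [-1.329, 0.276, -0.026, 1.268, 0, 1.467], TCP at [0.211, -0.588, 0.231] pointing down, gripper open.
Joint ranges: [-3.12, 3.12], [-0.85, 1.88], [-1.08, 1.24], [-1.95, 2.15], [-1.57, 1.53], [-3.14, 3.14]. Speed limits (rad/s): [2.57, 2.57, 3.14, 3.14, 3.14, 3.14].

INTERFACE

Orientations are given as a unit quaternion [x, y, z, w].
In Python, from rig import robot, vision, order, finder gives the robot as it stands.
- The arm moves only by the shell command python3 -m handwheel 'ROWS' [FORCE]. ROWS is JSON, a list of rows, each a list of 3 entries, a list of its own where there are three numbers: the turn, a rotation vector about the tool's x, y, z in rad, then the shift along the tool's x, y, z in m, then the finger opening in m, from 0 to 0.0854. A call has 1 to 5 rows; each row is the pose to reach, as a shift and turn from the pose commanded when the call began, along the tool's axes at that moment; what a row does not reach only later rows make up. A row lasts 1/8 s, in which the tool goes at most 62.5 mm and 10.7 degrees, less where a joint would pass 70% of its speed; a pose out of reach is approached as far as the arm can. A call with a gripper value outside its range is refused whole. The fingers move at their own pace and stop on an object; FORCE is the grip in N (left out, the last holds). Time passes only in rows, so rows that repeat a pose let the fingers close. It gives the time, the measured TCP pose, the force, the opening and the grip force at its end, in the units of the state.
- robot.state(): the state, without advancing time (a new reading comes with each control period).
- vision.camera(name): name is "side" or "top" or "wrist"; returns the picture (400x640x3 uint8, blue, green, red); there is no depth.
- vision.camera_model(name): a dict with "fovy" (degrees; the focal length in pixels is half the picture's height over the tangent of half this angle, whatever the lens; pixels are square), "cx", "cy" (the principal point, pixels), "camera_from_world" (4x4, takes a point from world to camera coordinates). Camera axes: x right, y down, z forward; pixel columns grow to the right and rows downward; lengths in m; the calibration is good to about 2 mm. The wrist camera is an equidistant fisheye: a pixel r from the principal point sees the ray r / f radians off the axis. A picture is of the moment at which its call begins: read the wrist's pose just before it. camera_model takes no time and is no camera call; for the wrist camera it gives the pose at the moment of the call.
- order.close_job(): hands the job in; it is judged then, once.
Trained networks look in the newest picture that a camera, given by its name, has taken for a name from the list of things; names that differ only in an ending like _2 or _b are one class to them, and where a whole thing is asked for, a point or a joint stands for the part that bears it (a point fixed in the world has none). Each returns a list of dicts, best first, with "score" (0 to 1); they miss things now and then, are a little off and sometimes report something else, mostly with a low value. They report only what shows in the picture. A call takes as long as a camera call.
- finder.regions_of(camera, label): "region" (400x640 bool, what is visible of it) and "rect" ([centre column, centre row, width, height] in pixels, round what is visible of it).
The state is a dict: "time": time; "qpos": joint angles; "qvel": joint speeds; "tau": joint torques, N m; "eef_pos": TCP position; "tcp_rot": TCP orientation; "ft_force": force on the tool from outside, world axes, zero at the start; "wrist_torque": the same for the moment, N m; "opening": opening from 0.0 (shut) to 1.0 (fully open); "grip_force": force on a finger pad.
Only numpy, scipy, OpenCV 4.12 (cv2) and the standard library are available. Lean on these libraries where they do the work, as an engineer would, in place of code of your own. Each camera call takes 0.05 s, during which the arm holds its last target. There are 200 camera calls.

TASK

The four wooden pieces of a set-piece post cap are stacked on the bench; take the stack apart one piece at a time, from the top down, and lay every piece upright and flat in the grey lipped paint rest of its own shape and size, turned to fit inside the lip. Set the pieces down rather than drop them, tip none of them over, and leave the sanding block and the tape measure where they lie.

Things in the scene. Friction and masses are not known exactly. Their poses are not given: they have to be found in the camera images.
- plinth_c (a point): Bottom of the stack: pale wooden rectangular plinth, 96 mm along its x, 60 mm along its y, 24 mm high, lying on the bench (z = 0). Point: its centre, 12 mm above its underside; z up. About 100 g.
- hexblock_c (a point): Second in the stack, on the plinth: pale wooden hexagonal block, 56 mm across flats, 65 mm across corners, 22 mm high. Its corners lie on its x axis and every 60 degrees from it, so a pair of flats faces along +y and -y. Point: its centre, 11 mm above its underside; z up. About 60 g.
- disc_c (a point): Third in the stack, on the hexagon: pale wooden round disc, 44 mm diameter, 22 mm high. Point: its centre, 11 mm above its underside; z up. About 40 g.
- finial_c (a point): Top of the stack, on the disc: pale wooden turned finial, 44 mm high: a round foot of 32 mm diameter (0 to 9 mm), a neck of 18 mm diameter (9 to 20 mm) and a cylindrical knob of 26 mm diameter (20 to 44 mm). Point: its centre, 22 mm above its underside; z up. About 35 g.
- rest_plinth_floor (a point): Fixed primer-grey paint rest for the plinth: rectangular tray, pocket 108 mm along its x and 72 mm along its y, floor 6 mm thick, lip 6 mm wide standing 6 mm above the floor (top of lip 12 mm above the bench). Point: centre of the pocket's floor, 6 mm above the bench; z up. The plinth goes in with its long side along the pocket's, either way round.
- rest_hex_floor (a point): Fixed primer-grey paint rest for the hexagonal block: hexagonal tray, pocket 68 mm across flats, floor 6 mm thick, lip 6 mm wide standing 6 mm above the floor (top of lip 12 mm above the bench). Point: centre of the pocket's floor, 6 mm above the bench; z up. Its corners lie on its x axis and every 60 degrees from it; the block goes in with its corners in the pocket's corners, any of the six ways.
- rest_disc_floor (a point): Fixed primer-grey paint rest for the disc: the larger round tray, pocket 56 mm diameter (68 mm over the lip), floor 6 mm thick, lip 6 mm wide standing 6 mm above the floor (top of lip 12 mm above the bench). Point: centre of the pocket's floor, 6 mm above the bench; z up. 
- rest_finial_floor (a point): Fixed primer-grey paint rest for the finial: the smaller round tray, pocket 44 mm diameter (56 mm over the lip), floor 6 mm thick, lip 6 mm wide standing 6 mm above the floor (top of lip 12 mm above the bench). Point: centre of the pocket's floor, 6 mm above the bench; z up. 
- sanding_block_c (a point): Bystander, to be left alone: cork sanding block 55 x 100 x 24 mm lying loose on the bench beyond the stack (long side along its y). Point: its centre, 12 mm up.
- tape_measure_c (a point): Bystander, to be left alone: black tape measure, 62 x 60 x 36 mm, lying loose on the bench between the stack and the robot. Point: its centre, 18 mm up.

How it is judged:
By the outcome, as a careful person would: the job done as asked, in the order asked, and still so for the second after the job is handed in, with the robot touching nothing.
It also fails if it takes over 106 s, if anything falls off the work surface, if the arm or the gripper's body presses on something with over 40 N, if the wrist force passes 120 N, or if a joint passes its speed limit or range.

## Working session

There is one attempt and no reset: what is moved stays moved. The work goes in short steps, Python scripts to look and compute and a shell command to move; the robot and the scene stay as the last step left them, time stands still between calls to the robot, and variables do not carry over. Pictures are saved under pics/ and viewed, at most 14 in all, crops included, and the job is handed in when it is done.

```bash
ls; mkdir -p pics; python3 - <<'E'
from rig import robot, vision, finder
import cv2,numpy as np
s=robot.state(); print(s)
for n in ("top","side"):
    im=vision.camera(n); cv2.imwrite(f"pics/{n}0.png",im); m=vision.camera_model(n); print(n,m)
    for l in ["plinth_c","hexblock_c","disc_c","finial_c","rest_plinth_floor","rest_hex_floor","rest_disc_floor","rest_finial_floor","sanding_block_c","tape_measure_c"]:
        r=finder.regions_of(n,l); print(l,[(round(d["score"],2),np.round(d["rect"],1).tolist()) for d in r[:3]])
E
```

```text
pics
{'time': 0.0, 'qpos': array([-1.32940656e+00,  2.77094984e-01, -2.78618445e-02,  1.26798415e+00,
       -4.05985258e-06,  1.46742186e+00]), 'qvel': array([ 0.00247902,  0.00189533,  0.00026003,  0.00036731, -0.00121914,
        0.0007778 ]), 'tau': array([-1.60088162e-03, -4.45508873e+01,  2.95203441e+01,  1.64208625e-02,
       -1.84925111e-04, -8.19728456e-06]), 'eef_pos': array([ 0.21105598, -0.58747786,  0.23019225]), 'tcp_rot': array([ 9.85178392e-01,  1.71529550e-01, -7.59649351e-05, -1.06963181e-03]), 'ft_force': array([ 0.10578421,  0.15133879, -0.44065672]), 'wrist_torque': array([ 0.01297611,  0.01323863, -0.05209571]), 'grip_force': 0.0, 'opening': 0.9947810355083465}
top {'fovy': 46.85497060323347, 'cx': 310.97251806555147, 'cy': 196.37700687543972, 'camera_from_world': array([[-0.01926466, -0.99979771,  0.00578108,  0.01796142],
       [-0.97871472,  0.01767616, -0.20446283,  0.5650973 ],
       [ 0.20431928, -0.00959694, -0.97885726,  1.16240884],
       [ 0.        ,  0.        ,  0.        ,  1.        ]])}
plinth_c [(0.56, [329.5, 207.2, 33.2, 38.8]), (0.17, [32
[... 818 characters left out ...]

       [ 0.4554842 ,  0.58683604, -0.66944574,  0.65008515],
       [ 0.        ,  0.        ,  0.        ,  1.        ]])}
plinth_c [(0.69, [338.1, 255.6, 48.1, 38.4])]
hexblock_c [(0.85, [340.6, 247.0, 30.5, 21.3]), (0.33, [211.4, 195.1, 23.8, 21.7])]
disc_c [(0.55, [337.4, 237.4, 17.7, 16.8])]
finial_c [(0.74, [340.4, 222.6, 14.1, 21.8])]
rest_plinth_floor [(0.77, [422.3, 317.1, 69.6, 70.9])]
rest_hex_floor [(0.73, [337.9, 380.1, 59.7, 39.3])]
rest_disc_floor [(0.77, [276.8, 180.5, 28.5, 17.8])]
rest_finial_floor [(0.66, [212.2, 195.6, 23.9, 19.9])]
sanding_block_c [(0.92, [405.6, 213.9, 48.6, 40.8])]
tape_measure_c [(0.61, [266.3, 303.0, 33.6, 40.0]), (0.32, [339.9, 222.8, 13.7, 21.5])]
```

```bash
cat > h.py <<'E'
from rig import robot, vision, finder
import cv2,numpy as np
from scipy.spatial.transform import Rotation as R
def px2w(n,uv,z,m=None):
    m=m or vision.camera_model(n); T=np.array(m["camera_from_world"]); f=200/np.tan(np.radians(m["fovy"]/2))
    uv=np.atleast_2d(uv).astype(float); d=(uv-[m["cx"],m["cy"]])/f
    if n=="wrist":
        r=np.linalg.norm(d,axis=1,keepdims=True); r=np.maximum(r,1e-9)
        rays=np.hstack([d/r*np.sin(r),np.cos(r)])
    else: rays=np.hstack([d,np.ones((len(d),1))])
    rays=rays@T[:3,:3]; c=-T[:3,:3].T@T[:3,3]
    return (c+rays*((z-c[2])/rays[:,2:]))[:,:2]
def w2px(n,P,m=None):
    m=m or vision.camera_model(n); T=np.array(m["camera_from_world"]); f=200/np.tan(np.radians(m["fovy"]/2))
    p=np.atleast_2d(P)@T[:3,:3].T+T[:3,3]
    if n=="wrist":
        rr=np.linalg.norm(p[:,:2],axis=1,keepdims=True); q=p[:,:2]/np.maximum(rr,1e-9)*np.arctan2(rr,p[:,2:])
    else: q=p[:,:2]/p[:,2:]
    return q*f+[m["cx"],m["cy"]]
E
python3 - <<'E'
from h import *
t=cv2.imread("pics/top0.png");s=cv2.imread("pics/side0.png")
a=cv2.resize(t[110:310,170:470],(800,533),interpolation=cv2.INTER_CUBIC);cv2.imwrite("pics/t1.png",a)
b=cv2.resize(s[150:400,170:500],(792,600),interpolation=cv2.INTER_CUBIC);cv2.imwrite("pics/s1.png",b)
for n,z,uv in [("top",.115,[329.6,200.9]),("top",.012,[407,195.6]),("top",.012,[413.9,269.9]),("top",.012,[219.2,195.4]),("top",.012,[203.4,258.8]),("top",.03,[344,273.4]),("side",.012,[422.3,317]),("side",.012,[337.9,380]),("side",.012,[276.8,180.5]),("side",.012,[212.2,195.6]),("side",.09,[340.4,222.6]),("side",.012,[405.6,213.9])]:
    print(n,z,px2w(n,uv,z).round(4))
E
```

```text
top 0.115 [[ 0.541  -0.0386]]
top 0.012 [[ 0.5724 -0.2573]]
top 0.012 [[ 0.3701 -0.2632]]
top 0.012 [[0.5823 0.2588]]
top 0.012 [[0.4101 0.2972]]
top 0.03 [[ 0.3638 -0.0753]]
side 0.012 [[ 0.576  -0.2646]]
side 0.012 [[ 0.3788 -0.2625]]
side 0.012 [[0.5667 0.2343]]
side 0.012 [[0.4083 0.2779]]
side 0.09 [[ 0.5557 -0.0404]]
side 0.012 [[ 0.7469 -0.0505]]
```

View pics/t1.png

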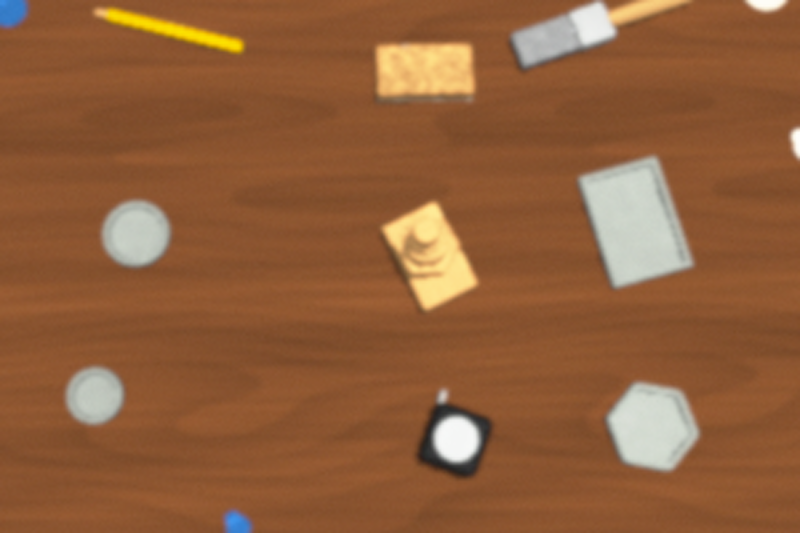

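View pics/s1.png

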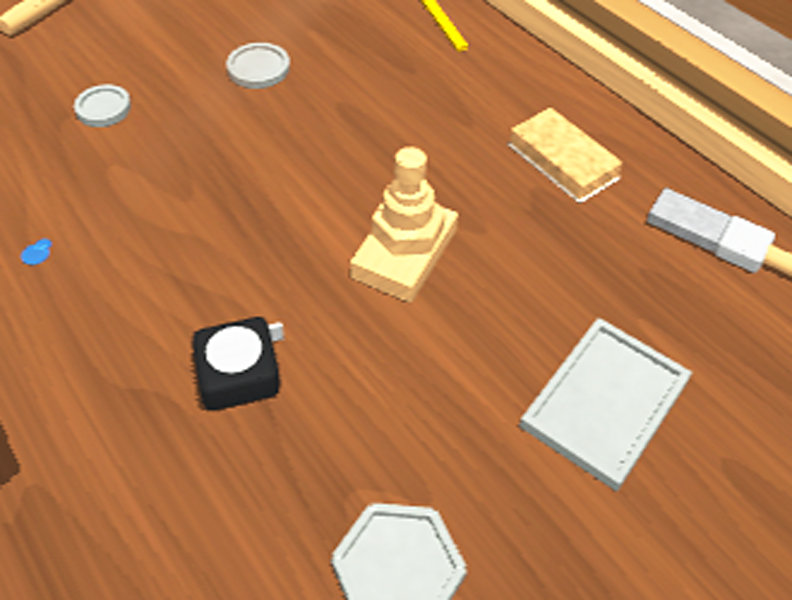

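```bash
cat >> h.py <<'E'
def poly(n,r,rot=0): a=np.arange(n)*2*np.pi/n+rot; return np.c_[r*np.cos(a),r*np.sin(a)]
def rect(a,b): return np.array([[a,b],[-a,b],[-a,-b],[a,-b]])/2
SH=dict(rest_plinth=(rect(.120,.084),0,.012),rest_hex=(poly(6,.080/np.sqrt(3)),0,.012),rest_disc=(poly(40,.034),0,.012),rest_finial=(poly(40,.028),0,.012),
 plinth=(rect(.096,.06),0,.024),hex=(poly(6,.056/np.sqrt(3)),0,.022),disc=(poly(40,.022),0,.022))
FIN=[(poly(40,.016),0,.009),(poly(40,.009),.009,.020),(poly(40,.013),.020,.044)]
def prism(s,x,y,yaw,z0=0):
    p,a,b=s; c,d=np.cos(yaw),np.sin(yaw); q=p@np.array([[c,d],[-d,c]])+[x,y]
    return np.vstack([np.c_[q,np.full(len(q),z0+a)],np.c_[q,np.full(len(q),z0+b)]])
S=8
def sil(n,prisms,m,box):
    x0,y0,x1,y1=box; im=np.zeros(((y1-y0)*S,(x1-x0)*S),np.uint8)
    for P in prisms:
        q=(w2px(n,P,m)-[x0,y0]+.5)*S-.5
        cv2.fillConvexPoly(im,cv2.convexHull(q.astype(np.float32)).round().astype(np.int32),255)
    return cv2.resize(im,(x1-x0,y1-y0),interpolation=cv2.INTER_AREA)/255.
def mask(im,kind):
    h=cv2.cvtColor(im,cv2.COLOR_BGR2HSV).astype(int)
    if kind=="grey": return ((h[...,1]<70)&(h[...,2]>110)&(h[...,2]<235)).astype(np.uint8)
    return ((h[...,0]>10)&(h[...,0]<26)&(h[...,2]>165)&(h[...,1]>60)).astype(np.uint8)
from scipy.optimize import minimize
def comp(mk,uv):
    k,l,st,c=cv2.connectedComponentsWithStats(mk); 
    ok=[i for i in range(1,k) if st[i,4]>60]; i=min(ok,key=lambda i:np.hypot(*(c[i]-uv)))
    out=(l==i).astype(np.uint8); return out, st[i]
def fit(views,build,p0,kind,step,uvz):
    """views: list (name,img,model); build(p)->prisms"""
    D=[]
    for n,im,m in views:
        uv=w2px(n,build(p0)[0].mean(0),m)[0]; mk,st=comp(mask(im,kind),uv)
        cs,_=cv2.findContours(mk,cv2.RETR_EXTERNAL,cv2.CHAIN_APPROX_NONE); mk=cv2.drawContours(np.zeros_like(mk),cs,-1,1,-1)
        b=(max(st[0]-12,0),max(st[1]-12,0),min(st[0]+st[2]+12,640),min(st[1]+st[3]+12,400))
        D.append((n,m,b,mk[b[1]:b[3],b[0]:b[2]].astype(float)))
    f=lambda p:sum(np.abs(sil(n,build(p),m,b)-k).sum()/k.sum() for n,m,b,k in D)
    sx=np.vstack([p0]+[np.array(p0)+np.eye(len(p0))[i]*step[i] for i in range(len(p0))])
    r=minimize(f,p0,method="Nelder-Mead",options=dict(initial_simplex=sx,maxiter=500,xatol=1e-5,fatol=1e-5))
    r=minimize(f,r.x,method="Nelder-Mead",options=dict(initial_simplex=r.x+(sx-sx[0])*.3,maxiter=500,xatol=1e-5,fatol=1e-5))
    return r.x,r.fun
E
python3 - <<'E'
from h import *
V=[(n,cv2.imread(f"pics/{n}0.png"),vision.camera_model(n)) for n in("top","side")]
G=dict(rest_plinth=(.574,-.26,.3),rest_hex=(.374,-.262,.2),rest_disc=(.575,.248,0),rest_finial=(.41,.29,0))
for k,p in G.items():
    st=[.01,.01,.2] if k in("rest_plinth","rest_hex") else [.01,.01]
    for vs in (V,V[:1],V[1:]):
        try:
            x,e=fit(vs,lambda q:[prism(SH[k],q[0],q[1],q[2] if len(q)>2 else 0)],list(p[:len(st)]),"grey",st,None); print(k,x.round(4),round(e,3))
        except Exception as ex: print(k,ex)
def st(q):
    x,y,a,b=q[:4]
    return [prism(SH["plinth"],x,y,a),prism(SH["hex"],x,y,b,.024),prism(SH["disc"],x,y,0,.046)]+[prism(s,x,y,0,.068) for s in FIN]
for a in(.4,-.3):
  for b in (.0,.5):
    x,e=fit(V,st,[.545,-.04,a,b],"wood",[.01,.01,.3,.3],None);print("stack",x.round(4),round(e,3))
def st2(q):
    x,y,a,b,hx,hy,dx,dy,fx,fy=q
    return [prism(SH["plinth"],x,y,a),prism(SH["hex"],hx,hy,b,.024),prism(SH["disc"],dx,dy,0,.046)]+[prism(s,fx,fy,0,.068) for s in FIN]
E
```

```text
rest_plinth [ 0.5816 -0.2608  0.2555] 3.06
rest_plinth [ 0.5815 -0.2607  0.2591] 0.034
rest_plinth [ 0.5816 -0.261   0.2569] 3.025
rest_hex [ 0.371  -0.2705  0.3205] 6.138
rest_hex [ 0.3711 -0.2648  0.3117] 0.046
rest_hex [ 0.3194 -0.3316  2.8137] 1.0
rest_disc [0.5789 0.2552] 0.171
rest_disc [0.5784 0.2556] 0.04
rest_disc [0.5796 0.254 ] 0.114
rest_finial [0.413  0.2933] 0.192
rest_finial [0.4124 0.2936] 0.044
rest_finial [0.4141 0.2923] 0.124
stack [ 0.5488 -0.0479  0.4353  0.199 ] 1.046
stack [ 0.5489 -0.0478  0.4361  0.7252] 1.046
stack [ 0.5486 -0.0476  0.4427 -0.6044] 1.046
stack [ 0.5488 -0.0478  0.436  -0.0126] 1.047
```

```bash
cat >> h.py <<'E'
def phi(s): x=R.from_quat(s["tcp_rot"]).as_matrix()[:,0]; return np.arctan2(x[1],x[0])
def go(x,y,z,ph=None):
    s=robot.state(); f=phi(s); d=np.array([x,y,z])-s["eef_pos"]; c,q=np.cos(f),np.sin(f)
    t=0 if ph is None else -((ph-f+np.pi)%(2*np.pi)-np.pi)
    print("turn z %.3f shift x %.4f y %.4f z %.4f"%(t,c*d[0]+q*d[1],q*d[0]-c*d[1],-d[2]),"| t %.2f pos"%s["time"],s["eef_pos"].round(4),"phi %.3f open %.3f"%(f,s["opening"]))
E
python3 -m handwheel '[[[0,0,0],[0.04,-0.03,0],0.085],[[0,0,0],[0.09,-0.07,-0.005],0.085],[[0,0,0],[0.14,-0.11,-0.01],0.085],[[0,0,0],[0.19,-0.15,-0.01],0.085],[[0,0,0],[0.24,-0.19,-0.01],0.085]]'
python3 -m handwheel '[[[0,0,-0.18],[0.05,-0.04,0],0.085],[[0,0,-0.36],[0.1,-0.08,-0.005],0.085],[[0,0,-0.54],[0.15,-0.12,-0.01],0.085],[[0,0,-0.72],[0.2,-0.16,-0.01],0.085],[[0,0,-0.9],[0.24,-0.19,-0.01],0.085]]'
python3 -c "
from h import *
go(.549,-.048,.27,1.5)"
```

```text
time: 1.72
eef_pos: [0.3704, -0.3323, 0.2417]
tcp_rot: [0.985, 0.171, 0.0, 0.0]
ft_force: [0.2, -0.1, 0.0]
opening: 0.994
grip_force: 0.0
time: 2.35
eef_pos: [0.5322, -0.0718, 0.2518]
tcp_rot: [0.811, 0.586, 0.0, 0.001]
ft_force: [0.1, -0.9, 0.1]
opening: 0.997
grip_force: 0.0
turn z -0.249 shift x 0.0279 y 0.0085 z -0.0182 | t 2.35 pos [ 0.5322 -0.0718  0.2518] phi 1.251 open 0.997
```

```bash

python3 -m handwheel '[[[0,0,-0.12],[0.014,0.004,-0.01],0.085],[[0,0,-0.25],[0.028,0.008,-0.018],0.085],[[0,0,-0.25],[0.028,0.008,-0.018],0.085],[[0,0,-0.25],[0.028,0.008,-0.018],0.085]]'
python3 - <<'E'
from h import *
m=vision.camera_model("wrist");im=vision.camera("wrist");cv2.imwrite("pics/w1.png",im)
t=vision.camera("top");cv2.imwrite("pics/top1.png",t)
import pickle;pickle.dump(m,open("w1.pkl","wb"))
print({k:np.round(v,3).tolist() for k,v in m.items()}); print(w2px("wrist",[[.549,-.048,.112],[.549,-.048,.0],[.3711,-.2648,.006],[.5784,.2556,.006]],m))
E
```

```text
time: 2.85
eef_pos: [0.5472, -0.0502, 0.269]
tcp_rot: [0.734, 0.679, -0.0, -0.0]
ft_force: [0.1, 0.4, 0.2]
opening: 0.997
grip_force: 0.0
{'fovy': 65.706, 'cx': 327.808, 'cy': 195.168, 'camera_from_world': [[0.997, -0.078, -0.001, -0.549], [-0.074, -0.943, 0.324, -0.061], [-0.026, -0.323, -0.946, 0.416], [0.0, 0.0, 0.0, 1.0]]}
[[329.98038299 174.71677437]
 [329.48067209 153.20010906]
 [233.52670098 292.24902741]
 [333.61899618 -62.70177272]]
```

View pics/w1.png

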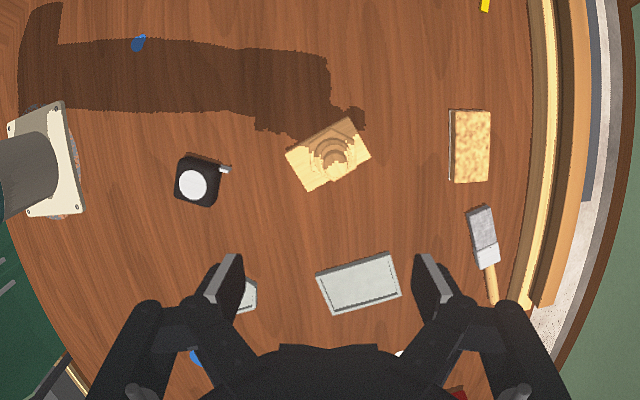

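```bash
python3 - <<'E'
from h import *
a=cv2.imread("pics/w1.png")[105:205,275:385];b=cv2.imread("pics/top0.png")[175:235,305:355];c=cv2.imread("pics/side0.png")[205:280,305:370]
r=lambda i:cv2.resize(i,(int(i.shape[1]*290/i.shape[0]),290),interpolation=cv2.INTER_CUBIC)
ims=[]
for n,f in(("top","top0"),("side","side0")):
    ims.append(mask(cv2.imread(f"pics/{f}.png"),"wood")*255)
bm=cv2.merge([ims[0]]*3)[175:235,305:355];cm=cv2.merge([ims[1]]*3)[205:280,305:370]
R1=np.hstack([r(a),r(b),cv2.resize(r(c),(230,290))]);R2=np.hstack([r(cv2.merge([mask(cv2.imread("pics/w1.png"),"wood")*255]*3)[105:205,275:385]),r(bm),cv2.resize(r(cm),(230,290))])
cv2.imwrite("pics/m1.png",np.vstack([R1,R2]));print(R1.shape)
E
```

```text
(290, 790, 3)
```

View pics/m1.png

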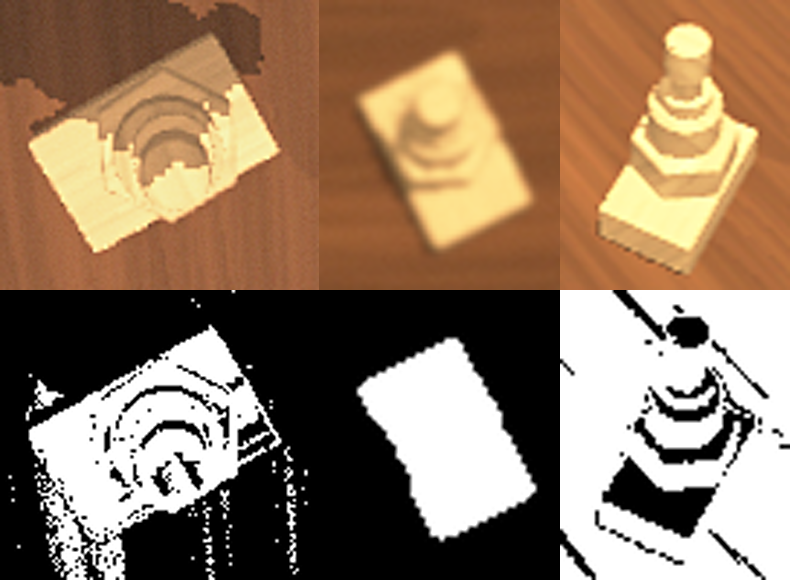

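```bash
cat >> h.py <<'E'
_m=mask
def mask(im,kind):
    if kind=="grey": return _m(im,kind)
    b,g,r=[im[...,i].astype(float)+1 for i in range(3)]
    k=((g/r>.7)&(g/r<.99)&(b/g<.9)&(r>100)).astype(np.uint8)
    return cv2.morphologyEx(k,cv2.MORPH_OPEN,np.ones((2,2),np.uint8)) if True else k
E
python3 - <<'E'
from h import *
import pickle
V=[(n,cv2.imread(f"pics/{n}0.png"),vision.camera_model(n)) for n in("top","side")]+[("wrist",cv2.imread("pics/w1.png"),pickle.load(open("w1.pkl","rb")))]
def st(q):
    x,y,a,b=q[:4]; d=q[4:] if len(q)>4 else [0]*6
    return [prism(SH["plinth"],x,y,a),prism(SH["hex"],x+d[0],y+d[1],b,.024),prism(SH["disc"],x+d[2],y+d[3],0,.046)]+[prism(s,x+d[4],y+d[5],0,.068) for s in FIN]
for vs in (V[:2],V[:1],V[1:2],V[2:],V):
    x,e=fit(vs,st,[.549,-.048,.436,.2],"wood",[.01,.01,.2,.3],None);print([v[0] for v in vs],x.round(4),round(e,3))
x,e=fit(V,st,list(x)+[0]*6,"wood",[.002,.002,.1,.2]+[.005]*6,None);print(x.round(4),round(e,3))
print(V and [comp(mask(i,"wood"),w2px(n,[.549,-.048,.03],m)[0])[1] for n,i,m in V])
E
```

```text
['top', 'side'] [ 0.5463 -0.0506  0.4555  0.6863] 0.29
['top'] [ 0.5445 -0.049   0.449   0.4754] 0.051
['side'] [ 0.5485 -0.0507  0.4593  0.6249] 0.181
['wrist'] [ 0.5476 -0.0468  0.4432  0.5066] 0.038
['top', 'side', 'wrist'] [ 0.5476 -0.0484  0.4538  0.5988] 0.389
[ 0.5475 -0.0479  0.457   0.6414  0.0012 -0.001   0.0013 -0.0016  0.001
 -0.0007] 0.381
[array([314, 187,  36,  41, 874], dtype=int32), array([ 317,  218,   44,   59, 1279], dtype=int32), array([ 286,  117,   86,   76, 3576], dtype=int32)]
```

```bash

python3 -m handwheel '[[[0,0,0],[0.002,0.001,0.05],0.085],[[0,0,0],[0.002,0.001,0.1],0.085],[[0,0,0],[0.002,0.001,0.15],0.06],[[0,0,0],[0.002,0.001,0.175],0.05],[[0,0,0],[0.002,0.001,0.188],0.045]]' 40
python3 -m handwheel '[[[0,0,0],[0,0,0],0.045],[[0,0,0],[0,0,0],0.02],[[0,0,0],[0,0,0],0.02],[[0,0,0],[0,0,0],0.02],[[0,0,0],[0,0,0],0.02]]' 40
python3 -m handwheel '[[[0,0,0],[0,0,-0.01],0.02],[[0,0,0],[0,0,-0.03],0.02],[[0,0,0],[0,0,-0.06],0.02],[[0,0,0],[0,0,-0.08],0.02],[[0,0,0],[0,0,-0.08],0.02]]' 40
python3 - <<'E'
from h import *
im=vision.camera("side");cv2.imwrite("pics/s2.png",im);cv2.imwrite("pics/s2c.png",cv2.resize(im[130:290,250:430],(675,600),interpolation=cv2.INTER_CUBIC))
go(.4124,.2936,.16)
E
```

```text
time: 3.58
eef_pos: [0.5471, -0.0483, 0.0793]
tcp_rot: [0.734, 0.679, -0.001, -0.001]
ft_force: [0.0, 0.7, -0.2]
opening: 0.527
grip_force: 0.0
time: 4.2
eef_pos: [0.5504, -0.0483, 0.083]
tcp_rot: [0.733, 0.68, 0.001, 0.001]
ft_force: [0.2, -0.8, 5.1]
opening: 0.289
grip_force: 39.5
time: 4.82
eef_pos: [0.5502, -0.0482, 0.1633]
tcp_rot: [0.733, 0.68, 0.001, 0.002]
ft_force: [0.5, -0.5, 0.2]
opening: 0.283
grip_force: 39.3
turn z 0.000 shift x 0.3302 y -0.1623 z 0.0019 | t 4.88 pos [ 0.5491 -0.048   0.1619] phi 1.495 open 0.289
```

View pics/s2c.png

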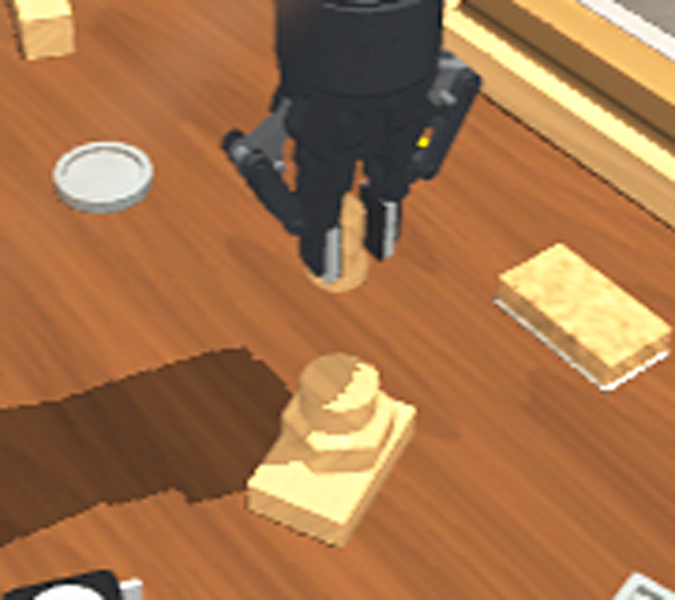

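```bash

python3 -m handwheel '[[[0,0,0],[0.035,-0.017,0],0.02],[[0,0,0],[0.08,-0.04,0],0.02],[[0,0,0],[0.13,-0.065,0],0.02],[[0,0,0],[0.18,-0.09,0],0.02],[[0,0,0],[0.23,-0.115,0],0.02]]' 40
python3 -m handwheel '[[[0,0,0],[0.045,-0.02,0],0.02],[[0,0,0],[0.08,-0.038,0],0.02],[[0,0,0],[0.1,-0.047,0],0.02],[[0,0,0],[0.1,-0.047,0.04],0.02],[[0,0,0],[0.1,-0.047,0.07],0.02]]' 40
python3 -m handwheel '[[[0,0,0],[0,0,0],0.02],[[0,0,0],[0,0,0],0.02]]'
python3 - <<'E'
from h import *
go(.4124,.2936,.023)
im=vision.camera("side");cv2.imwrite("pics/s3.png",im)
E
```

```text
time: 5.5
eef_pos: [0.4496, 0.1912, 0.1598]
tcp_rot: [0.734, 0.68, -0.001, -0.001]
ft_force: [0.8, 0.8, 0.1]
opening: 0.287
grip_force: 39.3
time: 6.12
eef_pos: [0.4106, 0.2931, 0.0888]
tcp_rot: [0.733, 0.68, -0.001, -0.0]
ft_force: [-0.9, -0.2, -0.8]
opening: 0.288
grip_force: 39.3
time: 6.38
eef_pos: [0.4124, 0.2933, 0.0915]
tcp_rot: [0.733, 0.68, -0.0, -0.0]
ft_force: [-0.5, -0.1, -0.0]
opening: 0.287
grip_force: 39.3
turn z 0.000 shift x 0.0003 y -0.0000 z 0.0685 | t 6.38 pos [0.4124 0.2933 0.0915] phi 1.495 open 0.287
```

```bash

python3 -m handwheel '[[[0,0,0],[0,0,0.03],0.02],[[0,0,0],[0,0,0.05],0.02],[[0,0,0],[0,0,0.062],0.02],[[0,0,0],[0,0,0.067],0.02],[[0,0,0],[0,0,0.067],0.02]]'
python3 -m handwheel '[[[0,0,0],[0,0,0.001],0.02],[[0,0,0],[0,0,0.002],0.02],[[0,0,0],[0,0,0.003],0.02],[[0,0,0],[0,0,0.003],0.02]]'
python3 - <<'E'
from h import *
go(.4124,.2936,.021)
im=vision.camera("side");cv2.imwrite("pics/s3.png",im);cv2.imwrite("pics/s3c.png",cv2.resize(im[100:240,150:310],(685,600),interpolation=cv2.INTER_CUBIC))
E
```

```text
time: 7.05
eef_pos: [0.4129, 0.2933, 0.0268]
tcp_rot: [0.733, 0.68, 0.0, 0.0]
ft_force: [-4.3, -2.9, 12.6]
opening: 0.289
grip_force: 40.5
time: 7.55
eef_pos: [0.413, 0.293, 0.0263]
tcp_rot: [0.733, 0.68, 0.0, 0.001]
ft_force: [-10.5, -8.9, 33.1]
opening: 0.284
grip_force: 42.4
turn z 0.000 shift x 0.0005 y -0.0007 z 0.0053 | t 7.55 pos [0.413  0.293  0.0263] phi 1.495 open 0.284
```

View pics/s3c.png

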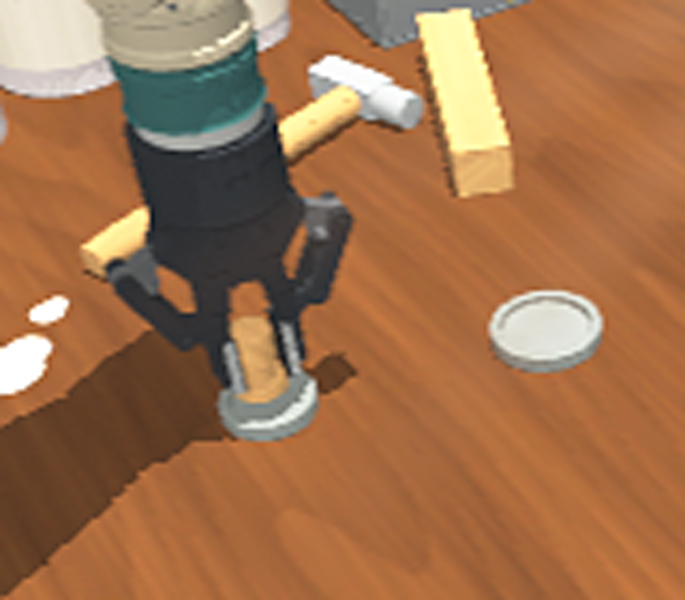

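```bash
python3 - <<'E'
from h import *
im=cv2.imread("pics/s3.png");k=8;x0,y0=185,160
c=cv2.resize(im[y0:y0+50,x0:x0+50],None,fx=k,fy=k,interpolation=cv2.INTER_CUBIC)
d=c.copy()
def ring(x,y,z,r,col):
    p=w2px("side",np.c_[poly(60,r)+[x,y],np.full(60,z)]); cv2.polylines(d,[(((p-[x0,y0]+.5)*k)).round().astype(int)],True,col,1)
ring(.4124,.2936,.012,.028,(0,0,255));ring(.4124,.2936,.012,.022,(0,0,255));ring(.4124,.2936,0,.028,(0,0,255))
for z,col in((.006,(255,0,0)),):
    ring(.413,.293,z,.016,col);ring(.413,.293,z+.009,.016,col);ring(.413,.293,z+.044,.013,col)
cv2.imwrite("pics/s3d.png",np.hstack([c,d]))
E
```

```text
(no output)
```

View pics/s3d.png

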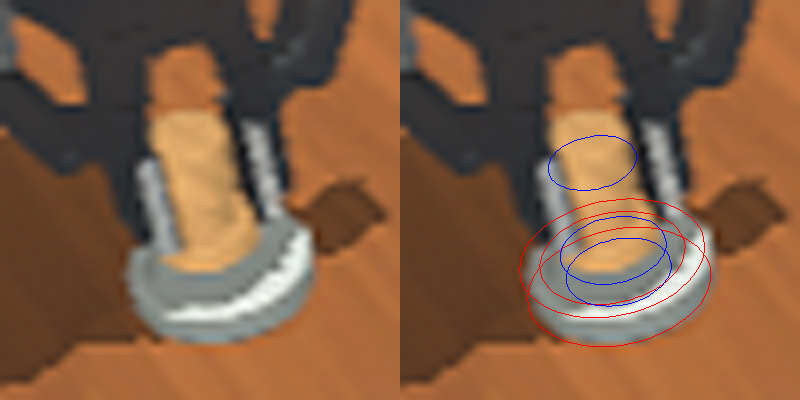

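```bash

python3 -m handwheel '[[[0,0,0],[0,0,-0.01],0.02],[[0,0,0],[0,0,-0.04],0.02],[[0,0,0],[0,0,-0.06],0.02],[[0,0,0],[0,0,-0.06],0.02],[[0,0,0],[0,0,-0.06],0.02]]'
python3 - <<'E'
from h import *
go(.4124,.2936,.021)
m=vision.camera_model("wrist");w=vision.camera("wrist");t=vision.camera("top");s=vision.camera("side")
for n,i in(("w4",w),("t4",t),("s4",s)):cv2.imwrite(f"pics/{n}.png",i)
p=robot.state()["eef_pos"]
k=6
def show(n,im,m,off):
    P=[prism(f,p[0]+o[0],p[1]+o[1],0,p[2]-.015) for o in off for f in (FIN[0],FIN[2])]
    uv=w2px(n,P[0].mean(0),m)[0].round().astype(int);x0,y0=uv-33
    x0=max(x0,0);y0=max(min(y0,400-66),0)
    c=cv2.resize(im[y0:y0+66,x0:x0+66],None,fx=k,fy=k,interpolation=cv2.INTER_CUBIC);d=c.copy()
    for i,q in enumerate(P):
        h=cv2.convexHull(((w2px(n,q,m)-[x0,y0]+.5)*k).astype(np.float32)).astype(int);cv2.polylines(d,[h],True,[(255,0,0),(0,255,0)][i//2],1)
    return d
A=show("side",s,vision.camera_model("side"),[(0,0),(0,.009)]);B=show("wrist",w,m,[(0,0),(0,.009)])
cv2.imwrite("pics/c4.png",np.hstack([A,B]))
E
```

```text
time: 8.22
eef_pos: [0.4123, 0.2933, 0.081]
tcp_rot: [0.733, 0.68, -0.0, -0.0]
ft_force: [-0.2, -1.0, -0.8]
opening: 0.289
grip_force: 39.6
turn z 0.000 shift x 0.0003 y 0.0001 z 0.0600 | t 8.22 pos [0.4123 0.2933 0.081 ] phi 1.495 open 0.289
```

View pics/c4.png

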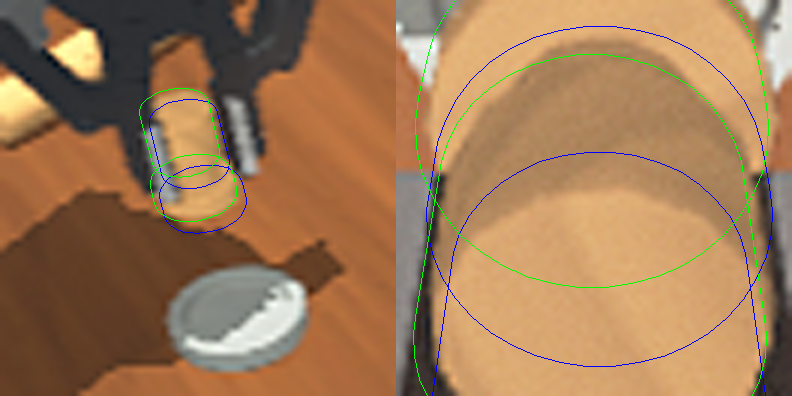

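```bash
python3 - <<'E'
from h import *
import pickle
p=robot.state()["eef_pos"];mw=vision.camera_model("wrist")
W=("wrist",cv2.imread("pics/w4.png"),mw);Sd=("side",cv2.imread("pics/s4.png"),vision.camera_model("side"));T=("top",cv2.imread("pics/t4.png"),vision.camera_model("top"))
def b3(q): return [prism(f,p[0]+q[0],p[1]+q[1],0,p[2]-.015+q[2]) for f in FIN]
for nm,v in (("w",[W]),("s",[Sd]),("ws",[W,Sd])):
    try:
        x,e=fit(v,b3,[0,.005,0],"wood",[.004,.004,.004],None);print(nm,x.round(4),round(e,3))
    except Exception as ex: print(nm,ex)
    print([comp(mask(i,"wood"),w2px(n,b3([0,.005,0])[0].mean(0),m)[0])[1] for n,i,m in v])
from rig import finder
for n in("wrist","side","top"):
    r=finder.regions_of(n,"finial_c");print(n,[(round(d["score"],2),np.round(d["rect"],1).tolist()) for d in r[:3]])
k=mask(W[1],"wood");w=w2px("wrist",b3([0,.005,0])[0].mean(0),mw)[0].astype(int);print(w)
for r in range(max(0,w[1]-50),min(400,w[1]+70),8):
    c=np.where(k[r,w[0]-70:w[0]+70])[0]; print(r,(c.min()+w[0]-70,c.max()+w[0]-70,len(c)) if len(c) else None)
E
```

```text
w [ 0.0006  0.0072 -0.0042] 0.023
[array([ 300,  204,   59,   89, 4425], dtype=int32)]
s [ 0.0205  0.0613 -0.0443] 0.146
[array([199, 157,  15,  21, 213], dtype=int32)]
ws [ 0.0017  0.0073 -0.0031] 0.411
[array([ 300,  204,   59,   89, 4425], dtype=int32), array([199, 157,  15,  21, 213], dtype=int32)]
wrist [(0.91, [328.4, 247.3, 53.0, 91.3])]
side [(0.52, [204.1, 166.3, 15.1, 16.5])]
top []
[328 238]
188 None
196 None
204 (np.int64(321), np.int64(336), 16)
212 (np.int64(308), np.int64(349), 42)
220 (np.int64(302), np.int64(355), 54)
228 (np.int64(301), np.int64(357), 57)
236 (np.int64(300), np.int64(357), 58)
244 (np.int64(303), np.int64(353), 51)
252 (np.int64(302), np.int64(355), 54)
260 (np.int64(301), np.int64(356), 56)
268 (np.int64(301), np.int64(357), 57)
276 (np.int64(302), np.int64(355), 54)
284 (np.int64(308), np.int64(349), 42)
292 (np.int64(324), np.int64(334), 11)
300 None
```

```bash

python3 -m handwheel '[[[0,0,0],[-0.0075,-0.001,0.01],0.02],[[0,0,0],[-0.0075,-0.001,0.03],0.02],[[0,0,0],[-0.0075,-0.001,0.045],0.02],[[0,0,0],[-0.0075,-0.001,0.052],0.02],[[0,0,0],[-0.0075,-0.001,0.054],0.02]]'
python3 -m handwheel '[[[0,0,0],[0,0,0.001],0.02],[[0,0,0],[0,0,0.002],0.02],[[0,0,0],[0,0,0.003],0.02],[[0,0,0],[0,0,0.004],0.02],[[0,0,0],[0,0,0.004],0.02]]'
```

```text
time: 9.15
eef_pos: [0.4104, 0.2857, 0.0267]
tcp_rot: [0.733, 0.68, -0.001, -0.0]
ft_force: [-0.2, -0.0, 0.5]
opening: 0.289
grip_force: 39.6
time: 9.78
eef_pos: [0.4107, 0.2859, 0.0233]
tcp_rot: [0.733, 0.68, -0.0, -0.0]
ft_force: [-0.0, -0.4, -1.2]
opening: 0.288
grip_force: 39.6
```

```bash

python3 -m handwheel '[[[0,0,0],[0,0,0.001],0.02],[[0,0,0],[0,0,0.002],0.02],[[0,0,0],[0,0,0.002],0.02]]'
python3 -m handwheel '[[[0,0,0],[0,0,0.0005],0.02],[[0,0,0],[0,0,0.001],0.02],[[0,0,0],[0,0,0.001],0.02]]'
```

```text
time: 10.15
eef_pos: [0.4107, 0.2859, 0.0212]
tcp_rot: [0.733, 0.68, -0.0, -0.0]
ft_force: [-0.0, 0.6, -0.3]
opening: 0.291
grip_force: 39.6
time: 10.52
eef_pos: [0.4108, 0.286, 0.0209]
tcp_rot: [0.733, 0.68, -0.0, -0.0]
ft_force: [-1.5, -0.1, 5.7]
opening: 0.288
grip_force: 40.1
```

```bash

python3 -m handwheel '[[[0,0,0],[0,0,0],0.03],[[0,0,0],[0,0,0],0.04],[[0,0,0],[0,0,0],0.055],[[0,0,0],[0,0,-0.02],0.06],[[0,0,0],[0,0,-0.06],0.07]]'
python3 -m handwheel '[[[0,0,0],[0,0,-0.05],0.085],[[0,0,0],[-0.03,0.02,-0.09],0.085],[[0,0,0],[-0.07,0.04,-0.11],0.085],[[0,0,0],[-0.12,0.06,-0.11],0.085],[[0,0,0],[-0.17,0.085,-0.11],0.085]]'
python3 - <<'E'
from h import *
import pickle
mw=vision.camera_model("wrist")
V=[(n,vision.camera(n),vision.camera_model(n) if n!="wrist" else mw) for n in("top","side","wrist")]
for n,i,m in V: cv2.imwrite(f"pics/{n}5.png",i)
pickle.dump(mw,open("w5.pkl","wb"))
b=lambda q:[prism(f,q[0],q[1],0,.006) for f in FIN]
for v in V:
    try: x,e=fit([v],b,[.411,.291],"wood",[.004,.004],None);print("finial",v[0],x.round(4),round(e,3))
    except Exception as ex: print(ex)
def st(q):
    x,y,a,b=q[:4]; d=q[4:] if len(q)>4 else [0]*4
    return [prism(SH["plinth"],x,y,a),prism(SH["hex"],x+d[0],y+d[1],b,.024),prism(SH["disc"],x+d[2],y+d[3],0,.046)]
for v in V+[V]:
    v=[v] if type(v) is tuple else v
    x,e=fit(v,st,[.547,-.048,.445,.55],"wood",[.01,.01,.1,.3],None);print([w[0] for w in v],x.round(4),round(e,3))
    print(v[0][0],comp(mask(v[0][1],"wood"),w2px(v[0][0],[.549,-.048,.03],v[0][2])[0])[1])
go(.549,-.048,.2)
f=lambda i,m,n,k,s:(lambda u:cv2.resize(i[max(0,u[1]-s):u[1]+s,u[0]-s:u[0]+s],(390,390),interpolation=cv2.INTER_CUBIC))(w2px(n,[.548,-.048,.03],m)[0].astype(int))
cv2.imwrite("pics/c5.png",np.hstack([f(V[1][1],V[1][2],"side",0,35),f(V[2][1],V[2][2],"wrist",0,50)]))
E
```

```text
time: 11.15
eef_pos: [0.4089, 0.2849, 0.0791]
tcp_rot: [0.733, 0.68, -0.002, -0.001]
ft_force: [0.1, 0.5, 0.7]
opening: 0.82
grip_force: 0.0
time: 11.78
eef_pos: [0.4831, 0.1087, 0.1909]
tcp_rot: [0.733, 0.68, 0.001, 0.0]
ft_force: [0.9, 0.4, 0.5]
opening: 0.993
grip_force: 0.0
finial top [0.4094 0.2946] 0.993
finial side [0.413  0.2888] 0.307
finial wrist [0.4082 0.2995] 0.067
['top'] [ 0.5447 -0.049   0.4499  0.5224] 0.049
top [314 187  36  41 867]
['side'] [ 0.549  -0.0499  0.4565  0.7025] 0.092
side [ 317  225   44   52 1307]
['wrist'] [ 0.5477 -0.045   0.4522  0.7178] 0.188
wrist [ 344  247   75   76 3634]
['top', 'side', 'wrist'] [ 0.547  -0.0485  0.4582  0.7265] 0.466
top [314 187  36  41 867]
turn z 0.000 shift x -0.1501 y 0.0779 z -0.0097 | t 11.93 pos [0.4835 0.1079 0.1903] phi 1.490 open 0.996
```

View pics/c5.png

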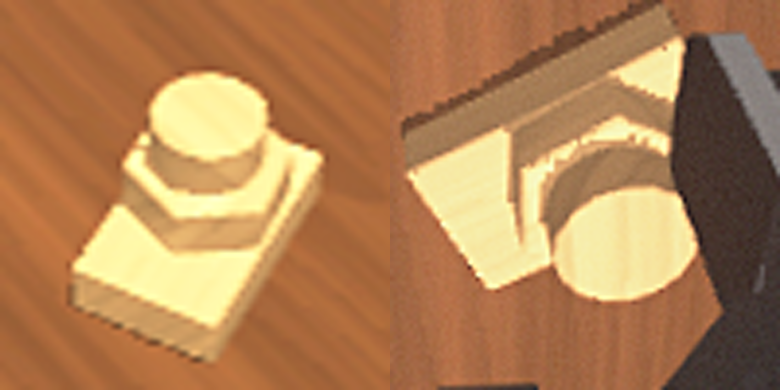

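```bash
cat > seg.py <<'E'
from h import *
import pickle
mw=pickle.load(open("w5.pkl","rb"));us=w2px("side",[.548,-.048,.03])[0].astype(int)-35;uw=w2px("wrist",[.548,-.048,.03],mw)[0].astype(int)-50
sd=lambda l,z:px2w("side",us+np.array(l)*70/390-.5,z).round(4).tolist()
wr=lambda l,z:px2w("wrist",uw+(np.array(l)-[390,0])*100/390-.5,z,mw).round(4).tolist()
print("disc side",sd([[210,112]],.068),"wrist",wr([[625,243]],.068))
print("plinth top corners side",sd([[75,268],[212,327],[322,155]],.024),"wrist",wr([[410,172],[490,290],[683,40]],.024))
print("hex top side",sd([[125,160],[170,215],[262,210],[293,160]],.046),"hex bottom",sd([[128,200],[178,250],[262,243]],.024))
print("hex wrist top left",wr([[525,165],[620,115]],.046), wr([[512,125],[608,75],[685,105]],.024))
V=[("side",cv2.imread("pics/side5.png"),vision.camera_model("side")),("top",cv2.imread("pics/top5.png"),vision.camera_model("top"))]
for n in ("side","wrist","top"):
  for l in("disc_c","hexblock_c","plinth_c"):
    r=finder.regions_of(n,l);print(n,l,[(round(d["score"],2),np.round(d["rect"],1).tolist()) for d in r[:2]])
def st(q):
    x,y,a,b,hx,hy=q
    return [prism(SH["plinth"],x,y,a),prism(SH["hex"],hx,hy,b,.024),prism(SH["disc"],hx,hy,0,.046)]
for v in (V,V[:1],V[1:]):
    x,e=fit(v,st,[.547,-.048,.45,.1,.551,-.042],"wood",[.004,.004,.1,.3,.008,.008],None);print(x.round(4),round(e,3))
E
python3 seg.py
```

```text
disc side [[0.555, -0.0417]] wrist [[0.5512, -0.0363]]
plinth top corners side [[0.4923, -0.0425], [0.5163, -0.0942], [0.6027, -0.054]] wrist [[0.4913, -0.036], [0.5158, -0.0892], [0.5768, 0.0041]]
hex top side [[0.5273, -0.0263], [0.5245, -0.0578], [0.5532, -0.076], [0.5782, -0.0638]] hex bottom [[0.528, -0.0276], [0.5283, -0.0584], [0.5558, -0.0745]]
hex wrist top left [[0.5249, -0.0207], [0.5529, -0.006]] [[0.5237, -0.021], [0.5535, -0.0058], [0.5787, -0.0199]]
side disc_c [(0.54, [339.8, 235.2, 20.1, 22.5])]
side hexblock_c [(0.74, [339.4, 247.2, 27.4, 20.8])]
side plinth_c [(0.67, [338.8, 256.5, 42.3, 40.0]), (0.42, [405.6, 215.6, 49.9, 40.2])]
wrist disc_c [(0.74, [396.8, 301.0, 40.5, 40.7])]
wrist hexblock_c [(0.66, [390.3, 288.6, 42.2, 44.1]), (0.63, [404.6, 31.8, 63.3, 57.0])]
wrist plinth_c [(0.87, [376.8, 282.8, 69.7, 68.4])]
top disc_c [(0.5, [328.3, 201.1, 17.2, 17.5])]
top hexblock_c [(0.61, [331.9, 205.6, 28.5, 24.3])]
top plinth_c [(0.73, [331.4, 207.4, 31.9, 37.1])]
[ 0.546  -0.0503  0.4493  0.4211  0.553  -0.0476] 0.174
[ 0.5484 -0.0499  0.4725  0.4595  0.5516 -0.0499] 0.078
[ 0.545  -0.0496  0.4288  0.4283  0.5533 -0.0394] 0.051
```

```bash

python3 -m handwheel '[[[0,0,0],[-0.04,0.022,0],0.085],[[0,0,0],[-0.09,0.05,0],0.085],[[0,0,0],[-0.13,0.075,0.02],0.085],[[0,0,0],[-0.144,0.0815,0.05],0.085],[[0,0,0],[-0.144,0.0815,0.07],0.085]]'
python3 -m handwheel '[[[0,0,0],[0,0,0],0.085],[[0,0,0],[0,0,0],0.085]]'
python3 - <<'E'
from h import *
go(.553,-.042,.0525)
E
```

```text
time: 13.0
eef_pos: [0.5532, -0.0408, 0.119]
tcp_rot: [0.734, 0.679, -0.0, -0.0]
ft_force: [-0.4, 0.7, -0.2]
opening: 0.993
grip_force: 0.0
time: 13.25
eef_pos: [0.5535, -0.0394, 0.1211]
tcp_rot: [0.733, 0.68, 0.0, 0.0]
ft_force: [0.3, -0.2, 0.4]
opening: 0.997
grip_force: 0.0
turn z 0.000 shift x -0.0026 y -0.0003 z 0.0686 | t 13.25 pos [ 0.5535 -0.0394  0.1211] phi 1.496 open 0.997
```

```bash

python3 -m handwheel '[[[0,0,0],[-0.0025,0,0.03],0.085],[[0,0,0],[-0.0025,0,0.05],0.075],[[0,0,0],[-0.0025,0,0.062],0.065],[[0,0,0],[-0.0025,0,0.0685],0.06],[[0,0,0],[-0.0025,0,0.0685],0.06]]' 40
python3 -m handwheel '[[[0,0,0],[0,0,0],0.05],[[0,0,0],[0,0,0],0.035],[[0,0,0],[0,0,0],0.035],[[0,0,0],[0,0,0],0.035],[[0,0,0],[0,0,0],0.035]]' 40
python3 -m handwheel '[[[0,0,0],[0,0,-0.005],0.035],[[0,0,0],[0,0,-0.02],0.035],[[0,0,0],[0,0,-0.05],0.035],[[0,0,0],[0,0,-0.08],0.035],[[0,0,0],[0,0,-0.09],0.035]]' 40
python3 -m handwheel '[[[0,0,0],[0,0,0],0.035],[[0,0,0],[0,0,0],0.035]]'
python3 - <<'E'
from h import *
p=robot.state()["eef_pos"];mw=vision.camera_model("wrist");w=vision.camera("wrist");s=vision.camera("side");t=vision.camera("top")
for n,i in(("w6",w),("s6",s),("t6",t)):cv2.imwrite(f"pics/{n}.png",i)
b=lambda q:[prism(SH["disc"],p[0]+q[0],p[1]+q[1],0,p[2]-.0065+(q[2] if len(q)>2 else 0))]
for q in([0,0],[0,0,0]):
    x,e=fit([("wrist",w,mw)],b,q,"wood",[.004]*len(q),None);print(x.round(4),round(e,3))
go(.578,.2555,.14)
def view(i,m,n,P,h):
    u=w2px(n,P,m)[0].astype(int);x0,y0=max(0,u[0]-h),max(0,u[1]-h);return cv2.resize(i[y0:y0+2*h,x0:x0+2*h],(390,390),interpolation=cv2.INTER_CUBIC)
cv2.imwrite("pics/c6.png",np.hstack([view(s,vision.camera_model("side"),"side",[.55,-.045,.06],45),view(w,mw,"wrist",p,70)]))
E
```

```text
time: 13.88
eef_pos: [0.5531, -0.0422, 0.0521]
tcp_rot: [0.733, 0.68, 0.0, 0.0]
ft_force: [0.4, 0.5, 1.0]
opening: 0.703
grip_force: 0.0
time: 14.5
eef_pos: [0.554, -0.0425, 0.053]
tcp_rot: [0.733, 0.68, 0.001, 0.001]
ft_force: [-1.2, 0.0, 6.1]
opening: 0.495
grip_force: 41.1
time: 15.12
eef_pos: [0.5543, -0.0426, 0.1445]
tcp_rot: [0.733, 0.68, 0.001, 0.002]
ft_force: [-0.6, 0.7, 0.1]
opening: 0.496
grip_force: 40.7
time: 15.38
eef_pos: [0.5517, -0.0421, 0.1405]
tcp_rot: [0.733, 0.68, -0.001, -0.001]
ft_force: [-0.7, -0.2, -0.7]
opening: 0.497
grip_force: 40.7
[-0.0001  0.0021] 0.505
[0.0033 0.0387 0.0371] 0.376
turn z 0.000 shift x 0.2987 y 0.0035 z 0.0005 | t 15.53 pos [ 0.5518 -0.0421  0.1405] phi 1.495 open 0.493
```

View pics/c6.png

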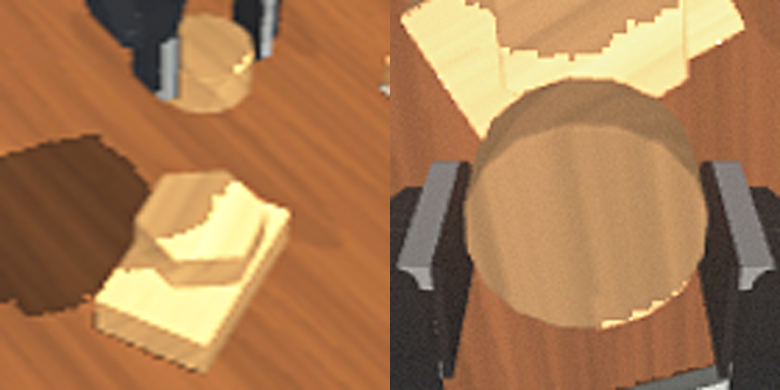

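```bash
python3 - <<'E'
from h import *
p=robot.state()["eef_pos"];mw=vision.camera_model("wrist");u=w2px("wrist",p,mw)[0].astype(int);o=np.array([max(0,u[0]-70),max(0,u[1]-70)])
print(px2w("wrist",o+np.array([[587-390,227],[587-390,128],[587-390,327]])*140/390-.5,p[2]+.0155,mw)-p[:2])
E
python3 -m handwheel '[[[0,0,0],[0.035,0,0],0.035],[[0,0,0],[0.08,0.001,0],0.035],[[0,0,0],[0.13,0.002,0],0.035],[[0,0,0],[0.18,0.003,0],0.035],[[0,0,0],[0.22,0.003,0],0.035]]' 40
python3 -m handwheel '[[[0,0,0],[0.035,0,0],0.035],[[0,0,0],[0.06,0,0.01],0.035],[[0,0,0],[0.075,0,0.03],0.035],[[0,0,0],[0.0785,0,0.06],0.035],[[0,0,0],[0.0785,0,0.08],0.035]]' 40
python3 -m handwheel '[[[0,0,0],[0,0,0],0.035],[[0,0,0],[0,0,0],0.035]]'
python3 -c "
from h import *
go(.578,.2555,.0125)"
```

```text
[[-2.90855856e-05  2.87349560e-03]
 [ 1.43110720e-03  2.20562027e-02]
 [-1.73403266e-03 -1.95499782e-02]]
time: 16.15
eef_pos: [0.5721, 0.1787, 0.1409]
tcp_rot: [0.733, 0.68, -0.0, -0.0]
ft_force: [0.3, -0.1, 0.3]
opening: 0.498
grip_force: 40.7
time: 16.77
eef_pos: [0.5766, 0.2546, 0.0585]
tcp_rot: [0.733, 0.68, -0.002, -0.001]
ft_force: [-0.4, -1.2, -0.7]
opening: 0.497
grip_force: 40.7
time: 17.02
eef_pos: [0.5786, 0.2548, 0.0617]
tcp_rot: [0.734, 0.68, -0.0, -0.0]
ft_force: [-0.7, -1.2, -0.2]
opening: 0.496
grip_force: 40.7
turn z 0.000 shift x 0.0007 y -0.0006 z 0.0492 | t 17.02 pos [0.5786 0.2548 0.0617] phi 1.494 open 0.496
```

```bash

python3 -m handwheel '[[[0,0,0],[-0.001,-0.0005,0.02],0.035],[[0,0,0],[-0.001,-0.0005,0.035],0.035],[[0,0,0],[-0.001,-0.0005,0.043],0.035],[[0,0,0],[-0.001,-0.0005,0.046],0.035],[[0,0,0],[-0.001,-0.0005,0.046],0.035]]'
python3 -m handwheel '[[[0,0,0],[0,0,0.001],0.035],[[0,0,0],[0,0,0.002],0.035],[[0,0,0],[0,0,0.0025],0.035],[[0,0,0],[0,0,0.0025],0.035]]'
```

```text
time: 17.65
eef_pos: [0.5781, 0.2543, 0.016]
tcp_rot: [0.733, 0.68, 0.0, 0.0]
ft_force: [-0.1, 0.1, -0.6]
opening: 0.495
grip_force: 40.7
time: 18.15
eef_pos: [0.5779, 0.2542, 0.0133]
tcp_rot: [0.733, 0.68, 0.0, 0.0]
ft_force: [0.1, 0.5, -0.4]
opening: 0.495
grip_force: 40.7
```

```bash

python3 -m handwheel '[[[0,0,0],[0,0,0.0005],0.035],[[0,0,0],[0,0,0.001],0.035],[[0,0,0],[0,0,0.001],0.035]]'
python3 -m handwheel '[[[0,0,0],[0,0,0.0005],0.035],[[0,0,0],[0,0,0.001],0.035],[[0,0,0],[0,0,0.001],0.035]]'
```

```text
time: 18.52
eef_pos: [0.5779, 0.2542, 0.013]
tcp_rot: [0.733, 0.68, 0.0, 0.0]
ft_force: [-1.9, -0.8, 4.4]
opening: 0.497
grip_force: 41.2
time: 18.9
eef_pos: [0.578, 0.2542, 0.013]
tcp_rot: [0.733, 0.68, 0.0, 0.0]
ft_force: [-4.2, -1.5, 11.0]
opening: 0.492
grip_force: 41.7
```

```bash

python3 -m handwheel '[[[0,0,0],[0,0,-0.001],0.05],[[0,0,0],[0,0,-0.001],0.06],[[0,0,0],[0,0,-0.001],0.07],[[0,0,0],[0,0,-0.03],0.08],[[0,0,0],[0,0,-0.08],0.085]]'
python3 -m handwheel '[[[0,0,0],[-0.03,0,-0.04],0.085],[[0,0,0],[-0.08,0,-0.08],0.085],[[0,0,0],[-0.13,0,-0.12],0.085],[[0,0,0],[-0.18,0,-0.15],0.085],[[0,0,0],[-0.23,0,-0.17],0.085]]'
python3 -m handwheel '[[[0,0,0],[-0.04,0.01,0],0.085],[[0,0,0],[-0.07,0.025,0],0.085],[[0,0,0],[-0.07,0.025,0],0.085],[[0,0,0],[-0.07,0.025,0],0.085],[[0,0,0],[-0.07,0.025,0],0.085]]'
cat > look.py <<'E'
from h import *
import pickle,sys
k=sys.argv[1]
mw=vision.camera_model("wrist");w=vision.camera("wrist");s=vision.camera("side");t=vision.camera("top")
V=[("wrist",w,mw),("side",s,vision.camera_model("side")),("top",t,vision.camera_model("top"))]
for n,i,m in V: cv2.imwrite(f"pics/{n}{k}.png",i)
pickle.dump(mw,open(f"w{k}.pkl","wb"))
E
cat > a.py <<'E'
from look import *
def st(q):
    x,y,a,b,hx,hy=q
    return [prism(SH["plinth"],x,y,a),prism(SH["hex"],hx,hy,b,.024)]
for v in (V[:1],V[1:2],V[2:],V):
    x,e=fit(v,st,[.547,-.048,.45,.5,.553,-.042],"wood",[.004,.004,.1,.1,.005,.005],None);print(v[0][0],x.round(4),round(e,3))
def view(i,m,n,P,h):
    u=w2px(n,P,m)[0].astype(int);x0,y0=max(0,u[0]-h),max(0,u[1]-h);print(n,x0,y0);return cv2.resize(i[y0:y0+2*h,x0:x0+2*h],(390,390),interpolation=cv2.INTER_CUBIC)
cv2.imwrite("pics/c7.png",np.hstack([view(s,V[1][2],"side",[.55,-.045,.02],32),view(w,mw,"wrist",[.55,-.045,.02],55)]))
go(.553,-.043,.12)
E
python3 a.py 7
```

```text
time: 19.52
eef_pos: [0.5755, 0.2534, 0.0893]
tcp_rot: [0.733, 0.68, -0.003, -0.001]
ft_force: [0.3, 0.6, 0.4]
opening: 1.0
grip_force: 0.0
time: 20.15
eef_pos: [0.5609, 0.0232, 0.2633]
tcp_rot: [0.733, 0.68, 0.001, 0.001]
ft_force: [0.4, -0.5, -0.6]
opening: 0.993
grip_force: 0.0
time: 20.78
eef_pos: [0.5796, -0.0459, 0.2611]
tcp_rot: [0.733, 0.68, -0.0, -0.0]
ft_force: [0.4, 0.1, 0.7]
opening: 0.996
grip_force: 0.0
wrist [ 0.5474 -0.047   0.4501  0.5502  0.5539 -0.0435] 0.024
side [ 0.5479 -0.0503  0.472   0.6679  0.5511 -0.0499] 0.133
top [ 0.5591 -0.0936  0.1621  0.9741  0.5645 -0.0031] 0.965
wrist [ 0.5478 -0.0482  0.4602  0.6585  0.5509 -0.0479] 1.196
side 306 215
wrist 250 105
turn z 0.000 shift x 0.0010 y -0.0270 z 0.1413 | t 20.93 pos [ 0.5798 -0.046   0.2613] phi 1.496 open 0.996
```

View pics/c7.png

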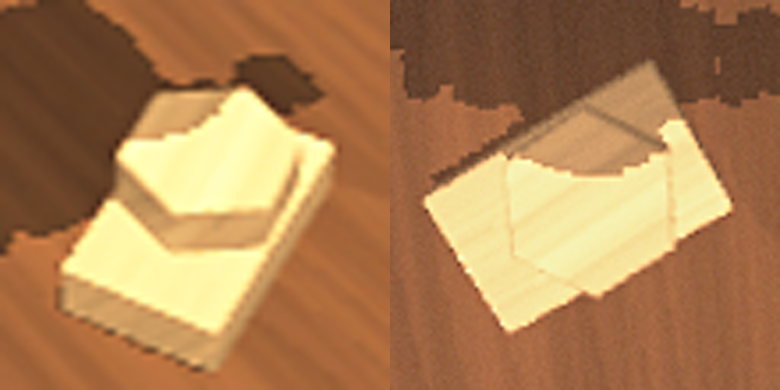

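```bash
python3 - <<'E'
from h import *
import pickle
m=pickle.load(open("w7.pkl","rb"))
c=np.array([[118,158],[197,105],[277,148],[282,245],[210,298],[122,255]])
P=px2w("wrist",[250,105]+c*110/390-.5,.046,m);print(P.round(4),P.mean(0).round(4))
ang=np.arctan2(*(P-P.mean(0)).T[::-1]);print(((ang+np.pi/6)%(np.pi/3)-np.pi/6).round(3),np.linalg.norm(P-P.mean(0),axis=1).round(4))
E
```

```text
[[ 0.5273 -0.0234]
 [ 0.5553 -0.008 ]
 [ 0.5804 -0.0245]
 [ 0.5796 -0.0577]
 [ 0.5535 -0.0746]
 [ 0.5249 -0.057 ]] [ 0.5535 -0.0409]
[ 0.46   0.469 -0.499  0.473 -0.523  0.513] [0.0315 0.0329 0.0315 0.031  0.0337 0.0328]
```

```bash

python3 -m handwheel '[[[0,0,-0.05],[0.001,-0.015,0.04],0.085],[[0,0,-0.05],[0.002,-0.0265,0.09],0.085],[[0,0,-0.05],[0.002,-0.0265,0.14],0.085],[[0,0,-0.05],[0.002,-0.0265,0.17],0.085],[[0,0,-0.05],[0.002,-0.0265,0.18],0.085]]' 40
python3 -m handwheel '[[[0,0,0],[0,0,0.01],0.085],[[0,0,0],[0,0,0.03],0.085],[[0,0,0],[0,0,0.045],0.078],[[0,0,0],[0,0,0.0525],0.072],[[0,0,0],[0,0,0.0525],0.07]]' 40
python3 -m handwheel '[[[0,0,0],[0,0,0],0.06],[[0,0,0],[0,0,0],0.05],[[0,0,0],[0,0,0],0.048],[[0,0,0],[0,0,0],0.048],[[0,0,0],[0,0,0],0.048]]' 40
python3 -m handwheel '[[[0,0,0],[0,0,-0.005],0.048],[[0,0,0],[0,0,-0.02],0.048],[[0,0,0],[0,0,-0.05],0.048],[[0,0,0],[0,0,-0.08],0.048],[[0,0,0],[0,0,-0.09],0.048]]' 40
python3 -m handwheel '[[[0,0,0],[0,0,0],0.048],[[0,0,0],[0,0,0],0.048]]'
python3 - <<'E'
from h import *
import pickle
p=robot.state()["eef_pos"];mw=vision.camera_model("wrist");w=vision.camera("wrist");s=vision.camera("side")
for n,i in(("w8",w),("s8",s)):cv2.imwrite(f"pics/{n}.png",i)
pickle.dump(mw,open("w8.pkl","wb"))
r=finder.regions_of("wrist","hexblock_c");print([(d["score"],d["rect"]) for d in r[:2]],w2px("wrist",[p[0],p[1],p[2]+.018],mw))
go(.3711,-.2648,.14,1.359)
E
```

```text
time: 21.55
eef_pos: [0.5518, -0.042, 0.0792]
tcp_rot: [0.716, 0.698, -0.001, -0.002]
ft_force: [0.5, -0.6, 0.1]
opening: 0.998
grip_force: 0.0
time: 22.18
eef_pos: [0.5536, -0.0428, 0.0286]
tcp_rot: [0.716, 0.698, -0.0, -0.0]
ft_force: [0.5, -0.1, 0.2]
opening: 0.818
grip_force: 0.0
time: 22.8
eef_pos: [0.5548, -0.0431, 0.0298]
tcp_rot: [0.716, 0.698, 0.001, 0.001]
ft_force: [0.4, -0.7, 5.2]
opening: 0.642
grip_force: 44.2
time: 23.42
eef_pos: [0.5553, -0.0431, 0.1214]
tcp_rot: [0.716, 0.698, 0.001, 0.002]
ft_force: [0.1, -0.9, -0.8]
opening: 0.643
grip_force: 43.5
time: 23.68
eef_pos: [0.5526, -0.0426, 0.1176]
tcp_rot: [0.716, 0.698, -0.001, -0.001]
ft_force: [-1.1, 0.9, -0.3]
opening: 0.643
grip_force: 43.5
[(0.73, [329.2, 259.2, 116.6, 122.7])] [[328.71348357 274.69956071]]
turn z 0.186 shift x -0.2268 y -0.1758 z -0.0225 | t 23.82 pos [ 0.5527 -0.0427  0.1175] phi 1.545 open 0.641
```

```bash

python3 -m handwheel '[[[0,0,0.02],[-0.025,-0.019,0],0.048],[[0,0,0.06],[-0.06,-0.047,0],0.048],[[0,0,0.1],[-0.1,-0.078,0],0.048],[[0,0,0.14],[-0.14,-0.109,0],0.048],[[0,0,0.186],[-0.18,-0.14,0],0.048]]' 40
python3 -m handwheel '[[[0,0,0],[-0.025,-0.02,0],0.048],[[0,0,0],[-0.035,-0.03,0],0.048],[[0,0,0],[-0.037,-0.034,0],0.048],[[0,0,0],[-0.037,-0.034,0],0.048],[[0,0,0],[-0.037,-0.034,0],0.048]]' 40
python3 - <<'E'
from h import *
go(.3711,-.2648,.0115,1.359)
mw=vision.camera_model("wrist");w=vision.camera("wrist");cv2.imwrite("pics/w9.png",w);cv2.imwrite("pics/w9c.png",cv2.resize(w[140:340,220:440],(660,600),interpolation=cv2.INTER_CUBIC))
p=robot.state()["eef_pos"];print(w2px("wrist",[[*p[:2],p[2]+.017],[.3711,-.2648,.006]],mw))
E
```

```text
time: 24.45
eef_pos: [0.4078, -0.22, 0.1183]
tcp_rot: [0.778, 0.628, -0.0, -0.0]
ft_force: [0.1, -0.7, 0.0]
opening: 0.639
grip_force: 43.5
time: 25.08
eef_pos: [0.3688, -0.2477, 0.1188]
tcp_rot: [0.777, 0.629, 0.0, 0.0]
ft_force: [1.0, 0.2, -0.5]
opening: 0.641
grip_force: 43.5
turn z 0.001 shift x -0.0163 y 0.0058 z 0.1073 | t 25.07 pos [ 0.3688 -0.2477  0.1188] phi 1.360 open 0.641
[[328.78778274 273.5024645 ]
 [334.90562659 207.95805306]]
```

View pics/w9c.png

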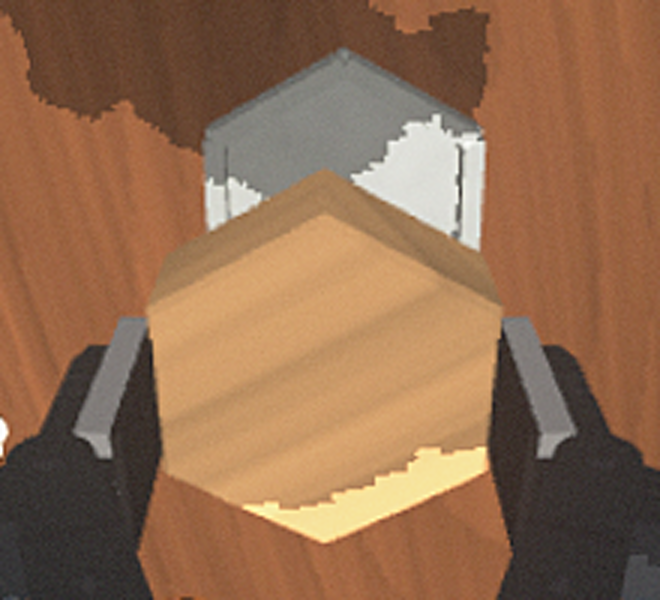

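```bash
python3 - <<'E'
from h import *
mw=vision.camera_model("wrist");s=robot.state();p=s["eef_pos"];f=phi(s)
cv=lambda l,z:px2w("wrist",np.array([220,140])+np.array(l)/3-.5,z,mw)
H=cv([[323,215],[500,303],[488,470],[325,543],[160,470],[148,305]],p[2]+.017);print("hex off",H.mean(0)-p[:2],np.linalg.norm(H-H.mean(0),axis=1).round(4),(H[[0,3]].mean(0)-p[:2]))
T=cv([[343,50],[483,130],[205,130]],.012);print(T.round(4));r=.08/3**.5
for k in(.3117,):
    C=np.c_[np.cos(k+np.arange(6)*np.pi/3),np.sin(k+np.arange(6)*np.pi/3)]*r
    for t in T: print((t-C)[np.argmin(np.linalg.norm(t-C-[.371,-.265],axis=1))].round(4))
E
```

```text
hex off [-0.000351  0.001353] [0.0314 0.0319 0.0323 0.0322 0.0323 0.0318] [-0.00042065  0.00094491]
[[ 0.3798 -0.2176]
 [ 0.4141 -0.2483]
 [ 0.337  -0.2318]]
[ 0.3701 -0.2628]
[ 0.3701 -0.2625]
[ 0.3712 -0.2628]
```

```bash

python3 -m handwheel '[[[0,0,0],[-0.008,0.003,0.015],0.048],[[0,0,0],[-0.0163,0.0058,0.04],0.048],[[0,0,0],[-0.0163,0.0058,0.07],0.048],[[0,0,0],[-0.0163,0.0058,0.09],0.048],[[0,0,0],[-0.0163,0.0058,0.098],0.048]]' 40
python3 -m handwheel '[[[0,0,0],[0,0,0],0.048],[[0,0,0],[0,0,0.002],0.048],[[0,0,0],[0,0,0.004],0.048],[[0,0,0],[0,0,0.006],0.048],[[0,0,0],[0,0,0.006],0.048]]'
python3 -m handwheel '[[[0,0,0],[0,0,0.001],0.048],[[0,0,0],[0,0,0.002],0.048],[[0,0,0],[0,0,0.002],0.048]]'
```

```text
time: 25.75
eef_pos: [0.3694, -0.2645, 0.0188]
tcp_rot: [0.778, 0.628, -0.0, -0.002]
ft_force: [0.4, 0.1, -0.0]
opening: 0.641
grip_force: 43.4
time: 26.38
eef_pos: [0.3703, -0.2653, 0.0149]
tcp_rot: [0.778, 0.628, -0.0, 0.0]
ft_force: [-0.4, -0.2, -0.8]
opening: 0.639
grip_force: 43.4
time: 26.75
eef_pos: [0.3703, -0.2652, 0.0127]
tcp_rot: [0.778, 0.628, -0.0, -0.0]
ft_force: [-0.4, 0.2, -0.5]
opening: 0.645
grip_force: 43.4
```

```bash

python3 -m handwheel '[[[0,0,0],[0,0,0.0005],0.048],[[0,0,0],[0,0,0.001],0.048],[[0,0,0],[0,0,0.001],0.048]]'
python3 -m handwheel '[[[0,0,0],[0,0,0.0005],0.048],[[0,0,0],[0,0,0.001],0.048],[[0,0,0],[0,0,0.001],0.048]]'
```

```text
time: 27.12
eef_pos: [0.3704, -0.2654, 0.0118]
tcp_rot: [0.778, 0.628, 0.0, 0.0]
ft_force: [0.3, 0.1, -0.3]
opening: 0.644
grip_force: 43.5
time: 27.5
eef_pos: [0.3703, -0.2654, 0.0118]
tcp_rot: [0.778, 0.628, -0.0, -0.0]
ft_force: [-3.2, 2.1, 10.2]
opening: 0.641
grip_force: 44.6
```

```bash

python3 -m handwheel '[[[0,0,0],[0,0,-0.001],0.06],[[0,0,0],[0,0,-0.001],0.07],[[0,0,0],[0,0,-0.001],0.078],[[0,0,0],[0,0,-0.03],0.085],[[0,0,0],[0,0,-0.08],0.085]]'
python3 -m handwheel '[[[0,0,0.1],[0.03,0.015,-0.04],0.085],[[0,0,0.28],[0.08,0.04,-0.08],0.085],[[0,0,0.46],[0.13,0.066,-0.12],0.085],[[0,0,0.64],[0.18,0.091,-0.15],0.085],[[0,0,0.82],[0.22,0.112,-0.17],0.085]]'
python3 -m handwheel '[[[0,0,0.09],[0.02,0.02,0],0.085],[[0,0,0.09],[0.02,0.02,0],0.085],[[0,0,0.09],[0.02,0.02,0],0.085],[[0,0,0.09],[0.02,0.02,0],0.085]]'
cat > b.py <<'E'
from look import *
st=lambda q:[prism(SH["plinth"],*q)]
for v in (V[:1],V[1:2],V[2:]):
    try: x,e=fit(v,st,[.547,-.048,.45],"wood",[.004,.004,.1],None);print(v[0][0],x.round(4),round(e,3))
    except Exception as ex: print(ex)
x,e=fit(V[:1],lambda q:[prism(SH["rest_plinth"],*q)],[.5815,-.2607,.257],"grey",[.004,.004,.1],None);print("rest",x.round(4),round(e,3))
go(.5474,-.0475,.06,.45)
E
python3 b.py 10
```

```text
time: 28.12
eef_pos: [0.3686, -0.2637, 0.0897]
tcp_rot: [0.778, 0.628, -0.0, -0.003]
ft_force: [0.7, -0.1, 0.3]
opening: 0.993
grip_force: 0.0
time: 28.75
eef_pos: [0.5181, -0.084, 0.2549]
tcp_rot: [0.962, 0.274, 0.0, 0.0]
ft_force: [0.4, -0.4, -0.2]
opening: 0.997
grip_force: 0.0
time: 29.25
eef_pos: [0.5434, -0.0916, 0.2532]
tcp_rot: [0.972, 0.234, -0.001, -0.0]
ft_force: [-0.4, 1.0, -0.4]
opening: 0.999
grip_force: 0.0
wrist [ 0.5453 -0.0472  0.4463] 0.018
side [ 0.5482 -0.0504  0.4579] 0.079
top [ 0.4271 -0.185   1.0559] 0.976
rest [ 0.581  -0.2632  0.2479] 0.04
turn z 0.022 shift x 0.0232 y -0.0378 z 0.1936 | t 29.40 pos [ 0.5439 -0.0917  0.2536] phi 0.472 open 0.995
```

```bash

python3 -m handwheel '[[[0,0,0.024],[0.012,-0.02,0.03],0.085],[[0,0,0.024],[0.0226,-0.038,0.08],0.085],[[0,0,0.024],[0.0226,-0.038,0.13],0.085],[[0,0,0.024],[0.0226,-0.038,0.17],0.085],[[0,0,0.024],[0.0226,-0.038,0.18],0.085]]' 50
python3 -m handwheel '[[[0,0,0],[0,0,0],0.085],[[0,0,0],[0,0,0],0.085]]' 50
python3 -c "
from h import *
go(.5468,-.0477,.0045,.448)"
```

```text
time: 30.02
eef_pos: [0.5445, -0.0469, 0.071]
tcp_rot: [0.975, 0.222, -0.003, -0.001]
ft_force: [-0.8, -0.1, 0.8]
opening: 0.996
grip_force: 0.0
time: 30.28
eef_pos: [0.5494, -0.0478, 0.0759]
tcp_rot: [0.975, 0.222, 0.002, 0.001]
ft_force: [-0.5, -0.0, 0.6]
opening: 0.998
grip_force: 0.0
turn z 0.000 shift x -0.0023 y -0.0013 z 0.0714 | t 30.27 pos [ 0.5494 -0.0478  0.0759] phi 0.448 open 0.998
```

```bash

python3 -m handwheel '[[[0,0,0],[-0.002,0,0.02],0.085],[[0,0,0],[-0.002,0,0.045],0.085],[[0,0,0],[-0.002,0,0.06],0.082],[[0,0,0],[-0.002,0,0.069],0.078],[[0,0,0],[-0.002,0,0.069],0.075]]' 50
python3 -m handwheel '[[[0,0,0],[0,0,0],0.065],[[0,0,0],[0,0,0],0.052],[[0,0,0],[0,0,0],0.052],[[0,0,0],[0,0,0],0.052],[[0,0,0],[0,0,0],0.052]]' 50
python3 -m handwheel '[[[0,0,0],[0,0,-0.005],0.052],[[0,0,0],[0,0,-0.02],0.052],[[0,0,0],[0,0,-0.05],0.052],[[0,0,0],[0,0,-0.08],0.052],[[0,0,0],[0,0,-0.09],0.052]]' 50
python3 -m handwheel '[[[0,0,0],[0,0,0],0.052],[[0,0,0],[0,0,0],0.052]]'
python3 -c "
from h import *
go(.5812,-.2615,.0945,.255)"
```

```text
time: 30.9
eef_pos: [0.5458, -0.0482, 0.0048]
tcp_rot: [0.975, 0.222, -0.0, -0.0]
ft_force: [0.3, -0.7, 0.2]
opening: 0.882
grip_force: 0.0
time: 31.52
eef_pos: [0.547, -0.0484, 0.006]
tcp_rot: [0.975, 0.222, 0.001, 0.0]
ft_force: [-1.0, -0.1, 6.1]
opening: 0.683
grip_force: 55.6
time: 32.15
eef_pos: [0.5474, -0.0485, 0.0974]
tcp_rot: [0.975, 0.222, 0.002, 0.001]
ft_force: [0.2, -0.6, -0.7]
opening: 0.695
grip_force: 54.9
time: 32.4
eef_pos: [0.5446, -0.048, 0.0935]
tcp_rot: [0.975, 0.222, -0.001, -0.001]
ft_force: [-0.3, 0.4, -1.9]
opening: 0.683
grip_force: 54.9
turn z 0.193 shift x -0.0595 y 0.2083 z -0.0010 | t 32.40 pos [ 0.5446 -0.048   0.0935] phi 0.448 open 0.683
```

```bash

python3 -m handwheel '[[[0,0,0.02],[-0.006,0.02,0],0.052],[[0,0,0.06],[-0.016,0.055,0],0.052],[[0,0,0.11],[-0.029,0.1,0],0.052],[[0,0,0.16],[-0.042,0.145,0],0.052],[[0,0,0.193],[-0.052,0.18,0],0.052]]' 50
python3 -m handwheel '[[[0,0,0],[-0.003,0.018,0],0.052],[[0,0,0],[-0.003,0.028,0],0.052],[[0,0,0],[-0.003,0.028,0],0.052],[[0,0,0],[-0.003,0.028,0],0.052]]' 50
python3 - <<'E'
from h import *
go(.5812,-.2615,.012,.255)
mw=vision.camera_model("wrist");w=vision.camera("wrist");cv2.imwrite("pics/w11.png",w)
s=robot.state();p=s["eef_pos"];f=phi(s)
for n0 in (3,):
    x,e=fit([("wrist",w,mw)],lambda q:[prism(SH["plinth"],q[0],q[1],q[2],p[2]-.0055)],[*p[:2],f],"wood",[.004,.004,.05],None);print("plinth rel",(x-[*p[:2],f]).round(4),round(e,3))
cv2.imwrite("pics/w11c.png",cv2.resize(w[140:340,200:467],(800,600),interpolation=cv2.INTER_CUBIC))
E
```

```text
time: 33.02
eef_pos: [0.5765, -0.236, 0.0937]
tcp_rot: [0.992, 0.126, -0.001, -0.0]
ft_force: [0.3, -0.1, -1.1]
opening: 0.69
grip_force: 54.8
time: 33.52
eef_pos: [0.5807, -0.2595, 0.0946]
tcp_rot: [0.992, 0.128, -0.0, -0.0]
ft_force: [-0.7, 1.3, -1.0]
opening: 0.689
grip_force: 54.8
turn z 0.002 shift x -0.0001 y 0.0021 z 0.0826 | t 33.52 pos [ 0.5807 -0.2595  0.0946] phi 0.257 open 0.689
plinth rel [-0.0002 -0.0004  0.0026] 0.014
```

View pics/w11c.png

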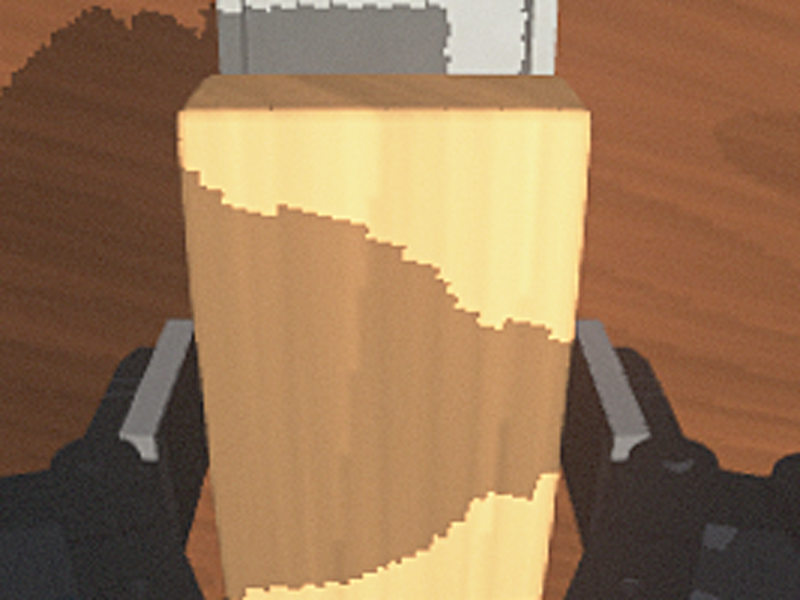

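```bash

python3 -m handwheel '[[[0,0,0],[0,0.002,0.015],0.052],[[0,0,0],[0,0.002,0.04],0.052],[[0,0,0],[0,0.002,0.06],0.052],[[0,0,0],[0,0.002,0.072],0.052],[[0,0,0],[0,0.002,0.075],0.052]]' 50
python3 -m handwheel '[[[0,0,0],[0,0,0],0.052],[[0,0,0],[0,0,0.002],0.052],[[0,0,0],[0,0,0.004],0.052],[[0,0,0],[0,0,0.005],0.052],[[0,0,0],[0,0,0.005],0.052]]'
python3 -m handwheel '[[[0,0,0],[0,0,0.001],0.052],[[0,0,0],[0,0,0.002],0.052],[[0,0,0],[0,0,0.002],0.052]]'
```

```text
time: 34.2
eef_pos: [0.5808, -0.2622, 0.0184]
tcp_rot: [0.992, 0.127, -0.001, -0.001]
ft_force: [-0.5, 0.5, -0.7]
opening: 0.687
grip_force: 54.8
time: 34.83
eef_pos: [0.5815, -0.2627, 0.0148]
tcp_rot: [0.992, 0.127, -0.0, -0.0]
ft_force: [0.1, 0.9, -1.9]
opening: 0.69
grip_force: 54.8
time: 35.2
eef_pos: [0.5815, -0.2627, 0.0126]
tcp_rot: [0.992, 0.127, -0.0, -0.0]
ft_force: [0.1, -0.1, -0.8]
opening: 0.686
grip_force: 54.8
```

```bash

python3 -m handwheel '[[[0,0,0],[0,0,0.0005],0.052],[[0,0,0],[0,0,0.001],0.052],[[0,0,0],[0,0,0.001],0.052]]'
python3 -m handwheel '[[[0,0,0],[0,0,0.0005],0.052],[[0,0,0],[0,0,0.0008],0.052],[[0,0,0],[0,0,0.0008],0.052]]'
```

```text
time: 35.58
eef_pos: [0.5816, -0.2628, 0.012]
tcp_rot: [0.992, 0.127, 0.0, 0.0]
ft_force: [-0.9, 1.1, 1.6]
opening: 0.685
grip_force: 55.0
time: 35.95
eef_pos: [0.5816, -0.2628, 0.012]
tcp_rot: [0.992, 0.127, 0.0, 0.0]
ft_force: [-2.7, 0.9, 5.7]
opening: 0.687
grip_force: 55.7
```

Seated at the expected height. Release, back away, and inspect everything.

```bash

python3 -m handwheel '[[[0,0,0],[0,0,-0.001],0.065],[[0,0,0],[0,0,-0.001],0.075],[[0,0,0],[0,0,-0.001],0.085],[[0,0,0],[0,0,-0.001],0.085],[[0,0,0],[0,0,-0.03],0.085]]'
python3 -m handwheel '[[[0,0,0],[-0.01,0.02,-0.05],0.085],[[0,0,0],[-0.02,0.06,-0.1],0.085],[[0,0,0],[-0.05,0.1,-0.15],0.085],[[0,0,0],[-0.1,0.13,-0.18],0.085],[[0,0,0],[-0.15,0.15,-0.19],0.085]]'
python3 -m handwheel '[[[0,0,0],[-0.06,0.03,0],0.085],[[0,0,0],[-0.1,0.05,0],0.085],[[0,0,0],[-0.1,0.05,0],0.085],[[0,0,0],[-0.1,0.05,0],0.085]]'
cat > c.py <<'E'
from look import *
R0=[("finial",[.4124,.2936]),("disc",[.578,.2555]),("hex",[.3707,-.264]),("plinth",[.5812,-.2617])]
row=[]
for i,m,n,h in((t,V[2][2],"top",25),(s,V[1][2],"side",35)):
    rr=[]
    for l,P in R0:
        u=w2px(n,[*P,.01],m)[0].astype(int);x0,y0=max(0,u[0]-h),min(max(0,u[1]-h),400-2*h);rr.append(cv2.resize(i[y0:y0+2*h,x0:x0+2*h],(199,199),interpolation=cv2.INTER_CUBIC))
    row.append(np.hstack(rr))
cv2.imwrite("pics/c12.png",np.vstack(row+[np.hstack([cv2.resize(t,(398,200)),cv2.resize(s,(398,200))])]))
E
python3 c.py 12
```

```text
time: 36.58
eef_pos: [0.5791, -0.2614, 0.0385]
tcp_rot: [0.992, 0.127, -0.003, -0.002]
ft_force: [0.7, 0.6, 0.3]
opening: 0.997
grip_force: 0.0
time: 37.2
eef_pos: [0.4778, -0.4456, 0.2327]
tcp_rot: [0.992, 0.128, 0.001, 0.002]
ft_force: [0.2, -1.3, -0.2]
opening: 0.993
grip_force: 0.0
time: 37.7
eef_pos: [0.3933, -0.5167, 0.2298]
tcp_rot: [0.992, 0.127, 0.0, -0.0]
ft_force: [-0.3, 0.2, 0.3]
opening: 0.993
grip_force: 0.0
```

View pics/c12.png

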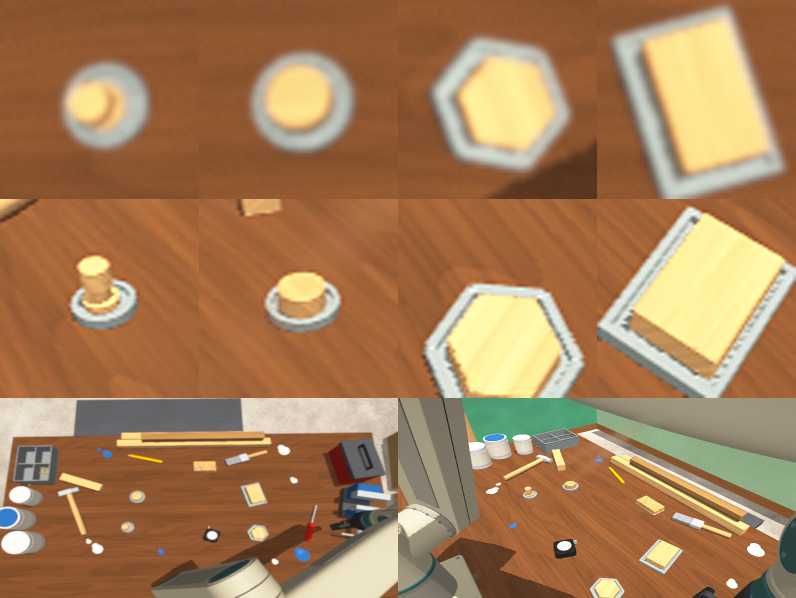

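```bash
python3 -c "
from rig import order
print(order.close_job())"
```

```text
the job is handed in; nothing more can be done
None
```

I took the stack apart from the top down and set all four pieces upright in their own rests, with the sanding block and tape measure untouched. I handed the job in at about 38 s; on the first try the finial came down on the lip of its rest, so I lifted it, recentred it and set it in.

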